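Find the flat on the mixer shaft and hold the collar on it

ROBOT

A 7-joint arm with a two-finger parallel gripper is mounted at the origin on the work surface. World frame = base frame: x ahead of the robot, y to its left, z up, the work surface at z = 0. Lengths are in mm, angles in rad, forces in N, time in s.
With the tool pointing down it reaches from about 400 to 925 mm from the base axis. Payload 5.6 kg.
Tool frame: the origin (TCP) lies on the centre line of the jaws, within the pads' length; the fingertips stand r.tcp_to_tips ahead of it and the grasp point (between the pads) lies 8 mm behind it (r.tcp_to_tips is the distance from the TCP to the fingertips, in mm); y points along the fingers, z is the direction in which the jaws open and shut, and the axes are right-handed (so a half turn about y gives the same grasp; the last joint's range is limited). The gripper opens to 85 mm and grips with 20 to 120 N. Pads are 22 mm wide; open, the fingers measure 114 mm over their backs; the gripper's body (76 mm by 85 mm) begins 54 mm behind the grasp point. The pads swing forward as they close: fully open they stand 13 mm farther back than shut.
Start: joints at [-1.38, 0.468, -0.012, 1.603, 0.006, 1.071, -0.056], TCP at [150.63, 632.312, 242.29] pointing down, gripper open.
Joint ranges: [-2.53, 2.53], [-0.31, 2.02], [-1.57, 1.55], [0.28, 2.44], [-1.29, 4.43], [0.15, 1.84], [-2.92, 2.92]. Speed limits (rad/s): [2.57, 2.57, 3.14, 3.14, 3.14, 3.14, 3.14].

INTERFACE

Orientations are given as a unit quaternion [w, x, y, z].
In Python, from bench import r, vision, nets gives the robot as it stands.
- The arm moves only by the tool step_arm, never from a script. Its argument "plan" is a list of rows, each a list of 6 numbers: the shift along the tool's x, y, z in cm, then the turn, a rotation vector about the tool's x, y, z in rad. A call has 1 to 12 rows; each row is the pose to reach, as a shift and turn from the pose commanded when the call began, along the tool's axes at that moment; what a row does not reach only later rows make up. A row lasts 1/12 s, in which the tool goes at most 41.7 mm and 7.16 degrees, less where a joint would pass 70% of its speed; a pose out of reach is approached as far as the arm can. A call with a gripper value outside its range is refused whole. "jaw" is the closure, from -1 (fully open) to 1 (shut), so that 0 is half open, set as the call begins (left out, the last holds). The fingers move at their own pace and stop on an object; "newtons" is the grip in N (left out, the last holds). Time passes only in rows, so rows that repeat a pose let the fingers close. It gives the time, the measured TCP pose, the force and the opening at its end, in the units of the state.
- r.get_state(): the state, without advancing time (a new reading comes with each control period).
- vision.snapshot(name): name is "scene" or "side" or "wrist"; returns a dict with "frame" (400x640x3 uint8, red, green, blue), "mtx" (3x3 intrinsics, pixels), "R" (3x3) and "t" (3): a world point X has camera coordinates R X + t. Camera axes: x right, y down, z forward; pixel columns grow to the right and rows downward; lengths in mm; the calibration is good to about 2 mm. A picture is of the moment at which its call begins. There is no depth.
- r.close_job(): hands the job in, once; it reports no verdict.
Trained networks look in a picture, given as the dict that the camera call returned (one of the last four; its "shot" number tells which), for a name from the list of things; names that differ only in an ending like _2 or _b are one class to them, and where a whole thing is asked for, a point or a joint stands for the part that bears it (a point fixed in the world has none). Each returns a list of dicts, best first, with "conf" (0 to 1); they miss things now and then, are a little off and sometimes report something else, mostly with a low value. They report only what shows in the picture. A call takes as long as a camera call. They do not tell look-alikes from the thing itself.
- nets.regions_of(picture, thing): "pixels" (400x640 bool, what is visible of it) and "extent" ([left, top, right, bottom] in pixels, round what is visible of it).
The state is a dict: "time_s": time; "qpos": joint angles; "qd": joint speeds; "joint_efforts": joint torques, N m; "eef_pos": TCP position; "orientation": TCP orientation; "contact_force": force on the tool from outside, world axes, zero at the start; "ft_torque": the same for the moment, N m; "finger_gap": opening from 0.0 (shut) to 1.0 (fully open).
Only numpy, scipy, OpenCV 4.12 (cv2) and the standard library are available. Lean on these libraries where they do the work, as an engineer would, in place of code of your own. Each camera call takes 0.05 s, during which the arm holds its last target. There are 200 camera calls.

TASK

Lift the protective cap off the mixer drive's shaft and stand it, mouth down, in the shallow tray. Then pinch the shaft and turn it until its flat, which you can feel between the fingers, faces the same way as the pointer bar on the housing. Then slip the collar over the shaft with its screw over the flat and its top face flush with the shaft's end, and finish while still holding it there in the fingers so that a colleague can tighten the screw; leave the bottle, the beaker and the jar alone.

Things in the scene. Friction and masses are not known exactly. Their poses are not given: they have to be found in the camera images.
- stand: Mixer drive fixed on the bench: dark base disc 120 mm across and 12 mm high, white round motor housing 88 mm across with its flat top 75 mm above the bench, and on that top a low dark boss 32 mm across and 6 mm high round the shaft. A raised dark pointer bar (18 x 6 mm, 5 mm high) lies on the housing's top between 26 and 44 mm from the shaft's axis, in the +x direction of this frame. Origin: centre of the underside, on the shaft's vertical axis; z up.
- shaft (a joint): Angle (rad) of the upright steel shaft in its bearing, counter-clockwise seen from above; 0 when the flat faces the same way as the pointer bar (+x of stand). At the start the flat lies 0.5 to 1.4 rad counter-clockwise of the pointer. The bearing drags with about 0.06 N m, so the shaft stays where it is left.
- shaft_top (a point): Centre (on the axis) of the shaft's upper end, 131 mm above the bench. The shaft is 24 mm in diameter and stands 56 mm out of the housing; its top 34 mm have one flat, 7.5 mm from the axis (4.5 mm cut away), so that it measures 19.5 mm across the flat and 24 mm elsewhere; below the flat the shaft is fully round. The end has a 2 mm chamfer. x of this frame points out of the flat and turns with the shaft; z up.
- cap_center (a point): Centre, half-way up, of the loose grey plastic protective cap that stands mouth down over the shaft on the housing's top at the start: a round cup 46 mm outside, 38 mm inside, 66 mm high, closed at the top (4 mm thick), 40 to 85 g. z points to its closed top.
- tray: Shallow white plastic tray fixed on the bench, 170 (x) by 150 (y) mm, 22 mm high, walls and floor about 4 to 5 mm thick. Origin: centre of the underside.
- collar_center (a point): Centre, half-way up and on the bore's axis, of the loose aluminium shaft collar lying on the bench with its bore upright: a ring 44 mm outside, 27 mm bore, 22 mm high, 80 to 170 g. Its screw lies half-way up in the +x direction of this frame: a head 10 mm across sticks out to 31 mm from the axis, and inside the bore the 6 mm thick tip reaches in to 9.3 mm from the axis, so that the collar goes over the shaft only with the screw on the flat's side. z up.
- collar_screw (a point): Outer end of the collar's screw head, 31 mm from the collar's axis, half-way up.
- reagent_bottle: Bystander: amber bottle, 64 mm across, 150 mm high. Origin: centre of the underside.
- beaker: Bystander: white open beaker, 70 mm across, 90 mm high. Origin: centre of the underside.
- sample_jar: Bystander: small glass jar, 56 mm across, 70 mm high. Origin: centre of the underside.
Things that resemble listed ones, but are neither listed nor needed, are in the scene too. What is meant by the part that bears collar_center is not orange, and is the larger of those in its own colour.

How it is judged:
By the outcome, as a careful person would: the job done as asked, in the order asked, and still so for the second after the job is handed in, while the arm keeps its last pose, push and grip.
It also fails if it takes over 69 s, if anything falls off the work surface, if the arm or the gripper's body presses on something with over 40 N, if the wrist force passes 120 N, or if a joint passes its speed limit or range.

## Working session

There is one attempt and no reset: what is moved stays moved. The work goes in short steps, Python scripts to look and compute and a tool call to move; the robot and the scene stay as the last step left them, time stands still between calls to the robot, and variables do not carry over. Pictures are saved under pics/ and viewed, about 8 in all and at most 12, crops included, and the job is handed in when it is done.

Besides the shell and the picture viewer there is one more tool, called after "Request:" as name(argument=value, ...), one argument or row to a line, values as JSON. step_arm: Moves the arm, as the interface text tells. Its arguments: {"type":"object","properties":{"plan":{"type":"array"},"jaw":{"type":"number"},"newtons":{"type":"number"}},"required":["plan"]}

```bash
ls; mkdir -p pics
python3 - <<'E'
from bench import r,vision,nets
import cv2,numpy as np
s=r.get_state(); print({k:np.round(v,3) for k,v in s.items()}, r.tcp_to_tips)
A=[]
for n in ("scene","side"):
    p=vision.snapshot(n); cv2.imwrite(f"pics/{n}0.png",p["frame"][...,::-1]); np.savez(f"pics/{n}0.npz",**{k:p[k] for k in("frame","mtx","R","t")})
    print(n,np.round(-p["R"].T@p["t"]),np.round(p["R"],2).tolist(),p["mtx"][0,0])
    for th in ["stand","shaft","cap_center","tray","collar_center","collar_screw","reagent_bottle","beaker","sample_jar"]:
        try: print(th,[(round(d["conf"],2),np.round(d["extent"]).tolist()) for d in nets.regions_of(p,th)])
        except Exception as e: print(th,e)
E
```

```text
pics
{'time_s': np.float64(0.0), 'qpos': array([-1.38 ,  0.468, -0.012,  1.604,  0.006,  1.071, -0.056]), 'qd': array([ 0.001, -0.001,  0.   , -0.   , -0.001, -0.001,  0.   ]), 'joint_efforts': array([-1.0000e-03, -5.3238e+01,  2.1000e-02, -2.5130e+01,  1.1000e-02,
        8.0000e-03,  0.0000e+00]), 'eef_pos': array([150.526, 631.78 , 241.322]), 'orientation': array([-0.702,  0.703, -0.083,  0.082]), 'contact_force': array([ 0.512,  1.165, -0.192]), 'ft_torque': array([ 0.003, -0.039,  0.013]), 'finger_gap': np.float64(0.997)} 11.0
scene [913. 413. 716.] [[-0.77, 0.64, -0.01], [0.52, 0.61, -0.6], [-0.38, -0.47, -0.8]] 380.62677126310786
stand [(0.63, [286.0, 181.0, 338.0, 234.0])]
shaft [(0.44, [414.0, 252.0, 440.0, 274.0])]
cap_center []
tray [(0.7, [235.0, 93.0, 319.0, 154.0]), (0.53, [298.0, 167.0, 316.0, 200.0])]
collar_center [(0.81, [415.0, 252.0, 442.0, 275.0]), (0.49, [396.0, 281.0, 416.0, 297.0]), (0.49, [466.0, 278.0, 483.0, 294.0])]
collar_screw [(0.8, [394.0, 284.0, 417.0, 299.0]), (0.71, [467.0, 282.0, 482.0, 295.0]), (0.68, [414.0, 253.0, 442.0, 273.0])]
reagent_bottle 
[... 211 characters left out ...]
0.01], [-0.35, 0.52, -0.78], [0.42, -0.65, -0.63]] 400.5770788740112
stand [(0.72, [302.0, 190.0, 348.0, 239.0])]
shaft []
cap_center [(0.74, [318.0, 169.0, 337.0, 204.0])]
tray [(0.79, [386.0, 156.0, 451.0, 203.0]), (0.42, [286.0, 304.0, 310.0, 331.0])]
collar_center [(0.87, [290.0, 303.0, 310.0, 327.0]), (0.7, [272.0, 352.0, 293.0, 378.0]), (0.64, [251.0, 290.0, 274.0, 313.0])]
collar_screw [(0.84, [288.0, 302.0, 308.0, 332.0]), (0.82, [250.0, 294.0, 269.0, 311.0]), (0.68, [272.0, 355.0, 290.0, 381.0]), (0.37, [319.0, 168.0, 337.0, 203.0])]
reagent_bottle []
beaker [(0.69, [310.0, 130.0, 332.0, 165.0]), (0.65, [305.0, 191.0, 350.0, 240.0])]
sample_jar [(0.95, [188.0, 285.0, 217.0, 330.0])]
```

Run:
```python
import cv2
a=cv2.imread("pics/scene0.png")[80:375,170:495];cv2.imwrite("pics/a.png",cv2.resize(a,None,fx=2,fy=2,interpolation=cv2.INTER_CUBIC))
a=cv2.imread("pics/side0.png")[100:400,150:480];cv2.imwrite("pics/b.png",cv2.resize(a,None,fx=2,fy=2,interpolation=cv2.INTER_CUBIC))
```

```text
(no output)
```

View pics/a.png

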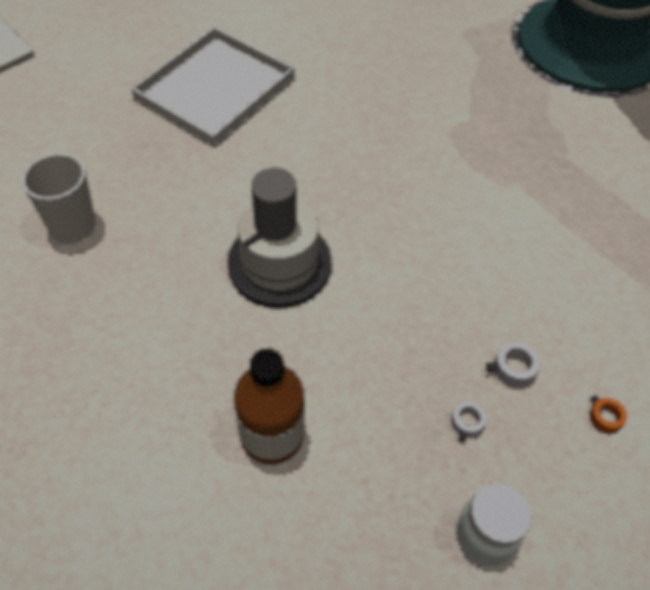

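View pics/b.png

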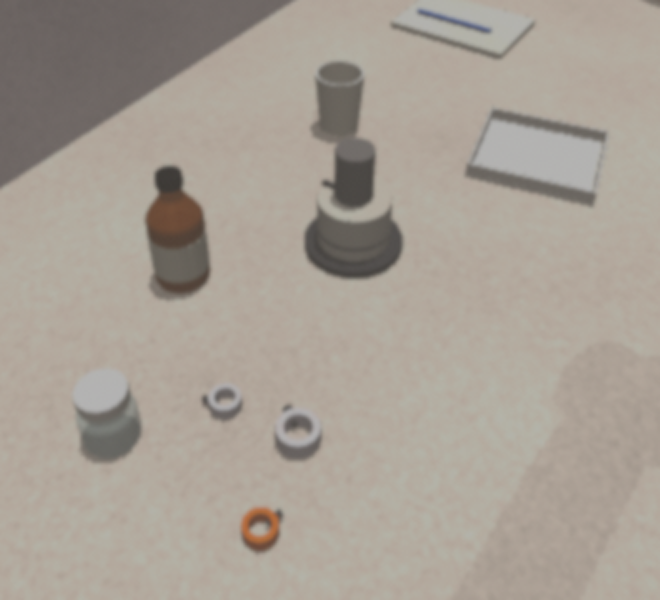

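```bash
cat > h.py <<'E'
import numpy as np
def onz(p,u,v,z):
    d=p["R"].T@np.linalg.solve(p["mtx"],[u,v,1]); c=-p["R"].T@p["t"]
    return c+d*(z-c[2])/d[2]
def proj(p,X):
    q=p["mtx"]@(p["R"]@np.asarray(X,float)+p["t"]); return q[:2]/q[2]
E
python3 - <<'E'
from h import *
S=np.load("pics/scene0.npz");D=np.load("pics/side0.npz")
L=[("captop",274,182,141,355,149),("cap bottom",275,235,75,355,200),("base",280,262,6,354,242),("pointer in",258,236,80,338,186),("pointer out",246,245,80,325,182),
("collar",517,364,11,298,432),("screw",490,368,11,287,409),("tray",213,88,20,540,152),("beakerTop",58,178,90,340,74),("jarTop",500,515,70,102,390),("bottletop",268,366,150,169,178),
("small",469,419,8,225,400)]
for n,u,v,z,a,b in L: print(n,np.round(onz(S,170+u/2,80+v/2,z)),np.round(onz(D,150+a/2,100+b/2,z)))
E
```

```text
captop [601.   8. 141.] [603.  10. 141.]
cap bottom [612.  21.  75.] [597.  17.  75.]
base [600.  12.   6.] [598.  13.   6.]
pointer in [629.  13.  80.] [624.  11.  80.]
pointer out [646.  14.  80.] [641.  13.  80.]
collar [499. 273.  11.] [500. 273.  11.]
screw [523. 259.  11.] [524. 257.  11.]
tray [ 491. -262.   20.] [ 474. -268.   20.]
beakerTop [ 751. -187.   90.] [ 750. -190.   90.]
jarTop [654. 367.  70.] [649. 366.  70.]
bottletop [739. 169. 150.] [731. 171. 150.]
small [581. 282.   8.] [582. 280.   8.]
```

```bash
cat >> h.py <<'E'
from scipy.spatial.transform import Rotation as Ro
def rot(s): w=s["orientation"]; return Ro.from_quat([w[1],w[2],w[3],w[0]])
def go(s,pos,jawdeg):
    """shift (cm) and turn (rad) in tool axes to reach pos, tool down, jaw axis along jawdeg (mod 180)"""
    R=rot(s).as_matrix()
    best=None
    for k in (0,180):
        a=np.radians(jawdeg+k); z=np.array([np.cos(a),np.sin(a),0]); y=np.array([0,0,-1.]); x=np.cross(y,z)
        v=Ro.from_matrix(R.T@np.c_[x,y,z]).as_rotvec()
        print("jaw",jawdeg+k,"shift cm",np.round(R.T@(np.array(pos)-s["eef_pos"])/10,2),"turn",np.round(v,3))
def show(s):
    R=rot(s).as_matrix(); print("t",round(float(s["time_s"]),2),"pos",np.round(s["eef_pos"],1),"jawdeg",round(float(np.degrees(np.arctan2(R[1,2],R[0,2]))),1),"tilt",np.round(R[:2,1],4),"F",np.round(s["contact_force"],1),"T",np.round(s["ft_torque"],2),"gap",round(float(s["finger_gap"]),3),"q7",np.round(s["qpos"][6],2))
E
python3 - <<'E'
from h import *; from bench import r,vision
s=r.get_state(); show(s); print(np.round(rot(s).as_matrix(),3))
p=vision.snapshot("wrist"); c=-p["R"].T@p["t"]; R=rot(s).as_matrix()
print("cam in tool",R.T@(c-s["eef_pos"]),"\n",p["R"]@R,p["mtx"][0])
go(s,[499,273,260],58)
go(s,[601,10,260],0)
E
```

```text
t 1.0 pos [150.6 632.3 242.3] jawdeg 76.6 tilt [0.0001 0.    ] F [-0.6  0.5 -0.9] T [ 0.03 -0.02 -0.02] gap 1.003 q7 -0.06
[[ 0.973  0.     0.232]
 [-0.232  0.     0.973]
 [ 0.    -1.     0.   ]]
cam in tool [-7.42710005e+01 -1.32557244e+02  1.06368885e-01] 
 [[ 2.11870289e-04 -7.82268214e-04  9.99999672e-01]
 [ 9.56480868e-01 -2.91794728e-01 -4.30911761e-04]
 [ 2.91794970e-01  9.56480645e-01  6.86401947e-04]] [312.15959095   0.         318.85939787]
jaw 58 shift cm [ 42.22  -1.77 -26.88] turn [-0.     0.325  0.   ]
jaw 238 shift cm [ 42.22  -1.77 -26.88] turn [ 0.    -2.817  0.   ]
jaw 0 shift cm [ 58.23  -1.77 -50.1 ] turn [-0.     1.337  0.   ]
jaw 180 shift cm [ 58.23  -1.77 -50.1 ] turn [ 0.    -1.805  0.   ]
```

Request:
step_arm(
  plan=[
    [42.2, -0.5, -26.9, 0, 0.325, 0],
    [42.2, -0.5, -26.9, 0, 0.325, 0],
    [42.2, -0.5, -26.9, 0, 0.325, 0],
    [42.2, -0.5, -26.9, 0, 0.325, 0],
    [42.2, -0.5, -26.9, 0, 0.325, 0],
    [42.2, -0.5, -26.9, 0, 0.325, 0],
    [42.2, -0.5, -26.9, 0, 0.325, 0],
    [42.2, -0.5, -26.9, 0, 0.325, 0],
    [42.2, -0.5, -26.9, 0, 0.325, 0],
    [42.2, -0.5, -26.9, 0, 0.325, 0],
    [42.2, -0.5, -26.9, 0, 0.325, 0],
    [42.2, -0.5, -26.9, 0, 0.325, 0],
  ],
)

```text
time_s: 2.05
eef_pos: [499.6, 271.6, 247.7]
orientation: [0.68, -0.679, 0.195, -0.195]
contact_force: [0.3, 0.7, 0.3]
finger_gap: 1.0
```

Run:
```python
from h import *; from bench import r,vision; import cv2
s=r.get_state(); show(s)
p=vision.snapshot("wrist"); cv2.imwrite("pics/w1.png",p["frame"][...,::-1]); np.savez("pics/w1.npz",**{k:p[k] for k in("frame","mtx","R","t")})
for X in ([499,273,22],[523,258,11]): print(proj(p,X))
go(s,[601,10,260],0)
```

```text
t 2.05 pos [499.6 271.6 247.7] jawdeg 58.0 tilt [0.0006 0.0006] F [0.3 0.7 0.3] T [0.02 0.   0.02] gap 1.0 q7 0.54
[319.10812874 169.64622122]
[319.0893397  190.56501153]
jaw 0 shift cm [ 22.46  -1.24 -16.81] turn [-1.000e-03  1.012e+00 -0.000e+00]
jaw 180 shift cm [ 22.46  -1.24 -16.81] turn [-0.000e+00 -2.129e+00  1.000e-03]
```

View pics/w1.png

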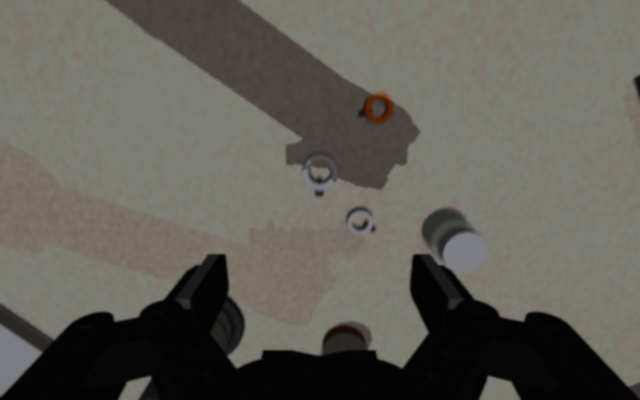

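Request:
step_arm(
  plan=[
    [22.5, 1, -16.8, 0, 0, 0],
    [22.5, 1, -16.8, 0, 0, 0],
    [22.5, 1, -16.8, 0, 0, 0],
    [22.5, 1, -16.8, 0, 0, 0],
    [22.5, 1, -16.8, 0, 0, 0],
    [22.5, 1, -16.8, 0, 0, 0],
    [22.5, 1, -16.8, 0, 0, 0],
    [22.5, 1, -16.8, 0, 0, 0],
    [22.5, 1, -16.8, 0, 0, 0],
  ],
)

```text
time_s: 2.85
eef_pos: [600.4, 9.1, 237.2]
orientation: [-0.679, 0.679, -0.197, 0.197]
contact_force: [-0.1, 0.7, -0.3]
finger_gap: 0.999
```

Run:
```python
from h import *; from bench import r,vision; import cv2
s=r.get_state(); show(s)
p=vision.snapshot("wrist"); np.savez("pics/w2.npz",**{k:p[k] for k in("frame","mtx","R","t")})
f=p["frame"].copy()
t=np.linspace(0,2*np.pi,60)
for X,rad,z,c in (([601,10],23,141,(255,0,0)),([601,10],44,75,(0,255,0)),([601,10],60,12,(0,0,255))):
    pts=np.array([proj(p,[X[0]+rad*np.cos(a),X[1]+rad*np.sin(a),z]) for a in t]).round().astype(int); cv2.polylines(f,[pts],True,c,1)
cv2.imwrite("pics/w2.png",cv2.resize(f[40:290,180:480],None,fx=2.4,fy=2.4,interpolation=cv2.INTER_CUBIC)[...,::-1])
```

```text
t 2.85 pos [600.4   9.1 237.2] jawdeg 57.7 tilt [ 0.     -0.0006] F [-0.1  0.7 -0.3] T [0.1  0.08 0.02] gap 0.999 q7 1.07
```

View pics/w2.png

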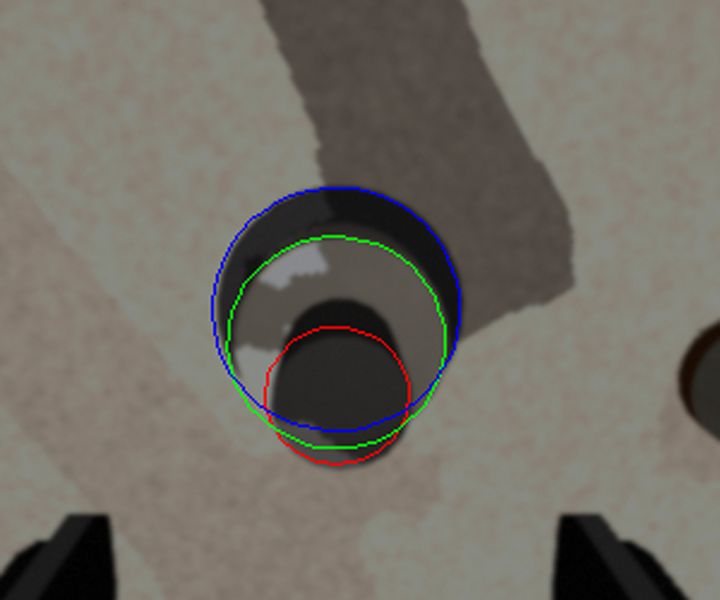

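Request:
step_arm(
  plan=[
    [0, 3, 0.2, 0, 0, 0],
    [0, 6, 0.2, 0, 0, 0],
    [0, 9, 0.2, 0, 0, 0],
    [0, 11, 0.2, 0, 0, 0],
    [0, 12.5, 0.2, 0, 0, 0],
    [0, 12.5, 0.2, 0, 0, 0],
  ],
)

```text
time_s: 3.4
eef_pos: [598.5, 15.8, 108.9]
orientation: [-0.68, 0.68, -0.196, 0.192]
contact_force: [-0.8, 0.2, 0.4]
finger_gap: 1.003
```

Request:
step_arm(
  plan=[
    [0, 0, 0, 0, 0, 0],
    [0, 0, 0, 0, 0, 0],
    [0, 0, 0, 0, 0, 0],
    [0, 0, 0, 0, 0, 0],
    [0, 0, 0, 0, 0, 0],
    [0, 0, 0, 0, 0, 0],
    [0, 0, 0, 0, 0, 0],
    [0, 0, 0, 0, 0, 0],
  ],
  jaw=1,
  newtons=35,
)

```text
time_s: 4.07
eef_pos: [601.9, 13.6, 113.9]
orientation: [0.68, -0.679, 0.194, -0.196]
contact_force: [-3.1, -0.7, 6.6]
finger_gap: 0.531
```

Request:
step_arm(
  plan=[
    [0, -1, 0, 0, 0, 0],
    [0, -2.5, 0, 0, 0, 0],
    [0, -4.5, 0, 0, 0, 0],
    [0, -6.5, 0, 0, 0, 0],
    [0, -8.5, 0, 0, 0, 0],
    [0, -9.5, 0, 0, 0, 0],
    [0, -9.5, 0, 0, 0, 0],
  ],
)

```text
time_s: 4.65
eef_pos: [602.8, 13.0, 210.4]
orientation: [0.68, -0.679, 0.193, -0.197]
contact_force: [1.2, 0.2, -0.4]
finger_gap: 0.53
```

Run:
```python
from h import *; from bench import r,vision; import cv2
s=r.get_state(); show(s)
p=vision.snapshot("scene"); f=p["frame"]; np.savez("pics/s3.npz",**{k:p[k] for k in("frame","mtx","R","t")})
q=vision.snapshot("side")
a=cv2.resize(f[60:260,200:400],(500,500),interpolation=cv2.INTER_CUBIC)
b=cv2.resize(q["frame"][100:260,280:460],(280,250))
a=np.hstack([a,np.vstack([b,cv2.resize(cv2.resize(vision.snapshot("wrist")["frame"],(320,200)),(280,250))])])
cv2.imwrite("pics/s3.png",a[...,::-1])
go(s,[482,-265,200],57.7)
```

```text
t 4.65 pos [602.8  13.  210.4] jawdeg 58.0 tilt [0.0056 0.0008] F [ 1.2  0.2 -0.4] T [-0.02 -0.06  0.06] gap 0.53 q7 1.08
jaw 57.7 shift cm [  4.5    0.95 -29.98] turn [-0.004  0.005  0.004]
jaw 237.7 shift cm [  4.5    0.95 -29.98] turn [ 0.007 -3.137  0.006]
```

View pics/s3.png

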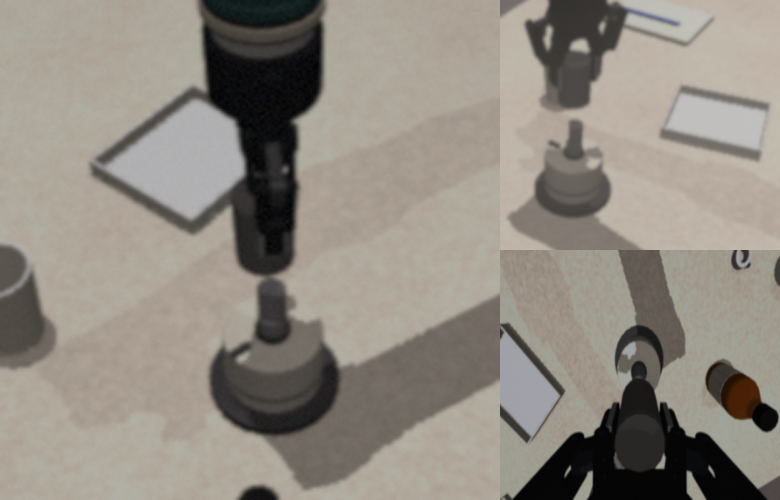

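Request:
step_arm(
  plan=[
    [0.5, 0, -3, 0, 0, 0],
    [1, 0, -7, 0, 0, 0],
    [2, 0, -11, 0, 0, 0],
    [3, 0, -15, 0, 0, 0],
    [4, 0, -19, 0, 0, 0],
    [4.5, 1, -23, 0, 0, 0],
    [4.5, 3, -26.5, 0, 0, 0],
    [4.5, 6, -29, 0, 0, 0],
    [4.5, 9, -30, 0, 0, 0],
    [4.5, 12, -30, 0, 0, 0],
    [4.5, 14.5, -30, 0, 0, 0],
    [4.5, 14.5, -30, 0, 0, 0],
  ],
)

```text
time_s: 5.8
eef_pos: [475.8, -263.3, 56.5]
orientation: [0.68, -0.679, 0.199, -0.191]
contact_force: [-0.7, 1.6, -0.5]
finger_gap: 0.531
```

Request:
step_arm(
  plan=[
    [0, 0, 0, 0, 0, 0],
    [0, 0.5, 0, 0, 0, 0],
    [0, 1, 0, 0, 0, 0],
    [0, 1.4, 0, 0, 0, 0],
    [0, 1.7, 0, 0, 0, 0],
    [0, 1.7, 0, 0, 0, 0],
  ],
)

```text
time_s: 6.3
eef_pos: [480.4, -264.9, 45.3]
orientation: [0.68, -0.68, 0.195, -0.195]
contact_force: [0.2, 0.1, -0.1]
finger_gap: 0.533
```

Request:
step_arm(
  plan=[
    [0, 0.15, 0, 0, 0, 0],
    [0, 0.3, 0, 0, 0, 0],
    [0, 0.3, 0, 0, 0, 0],
  ],
)

```text
time_s: 6.55
eef_pos: [480.6, -265.3, 42.9]
orientation: [0.68, -0.68, 0.195, -0.195]
contact_force: [-0.5, 0.6, 2.4]
finger_gap: 0.535
```

Run:
```python
from h import *; from bench import r,vision; import cv2
s=r.get_state(); show(s)
p=vision.snapshot("side"); f=p["frame"]
cv2.imwrite("pics/s4.png",cv2.resize(f[100:240,360:480],(600,700))[:600,:,::-1])
```

```text
t 6.55 pos [ 480.6 -265.3   42.9] jawdeg 58.0 tilt [ 0.0009 -0.0001] F [-0.5  0.6  2.4] T [ 0.12  0.15 -0.01] gap 0.535 q7 1.75
```

Request:
step_arm(
  plan=[
    [0, 0, 0, 0, 0, 0],
    [0, 0, 0, 0, 0, 0],
    [0, 0, 0, 0, 0, 0],
    [0, 0, 0, 0, 0, 0],
    [0, -1, 0, 0, 0, 0],
    [0, -3, 0, 0, 0, 0],
    [0, -6, 0, 0, 0, 0],
    [0, -10, 0, 0, 0, 0],
    [0, -14, 0, 0, 0, 0],
    [0, -18, 0, 0, 0, 0],
    [0, -20, 0, 0, 0, 0],
  ],
  jaw=-1,
)

```text
time_s: 7.52
eef_pos: [481.7, -266.3, 247.9]
orientation: [-0.679, 0.68, -0.193, 0.198]
contact_force: [0.4, -0.1, -0.4]
finger_gap: 1.002
```

Run:
```python
from h import *; from bench import r,vision; import cv2
s=r.get_state(); show(s); go(s,[603,12,240],57.7); go(s,[603,12,240],0)
p=vision.snapshot("wrist")
cv2.imwrite("pics/w4.png",p["frame"][...,::-1])
```

```text
t 7.52 pos [ 481.7 -266.3  247.9] jawdeg 57.9 tilt [ 0.0067 -0.0025] F [ 0.4 -0.1 -0.4] T [-0.04 -0.03  0.02] gap 1.002 q7 1.61
jaw 57.7 shift cm [-4.49  0.8  30.03] turn [-0.002  0.004  0.007]
jaw 237.7 shift cm [-4.49  0.8  30.03] turn [ 1.100e-02 -3.137e+00  2.000e-03]
jaw 0 shift cm [-4.49  0.8  30.03] turn [-0.005  1.011  0.006]
jaw 180 shift cm [-4.49  0.8  30.03] turn [ 0.007 -2.13   0.006]
```

View pics/w4.png

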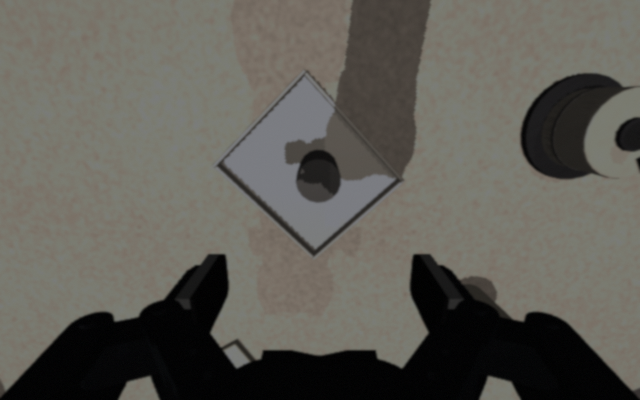

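Request:
step_arm(
  plan=[
    [-4.5, 0.8, 30, 0, 0, 0],
    [-4.5, 0.8, 30, 0, 0, 0],
    [-4.5, 0.8, 30, 0, 0, 0],
    [-4.5, 0.8, 30, 0, 0, 0],
    [-4.5, 0.8, 30, 0, 0, 0],
    [-4.5, 0.8, 30, 0, 0, 0],
    [-4.5, 2, 30, 0, 0, 0],
    [-4.5, 4, 30, 0, 0, 0],
    [-4.5, 4.5, 30, 0, 0, 0],
    [-4.5, 4.5, 30, 0, 0, 0],
    [-4.5, 4.5, 30, 0, 0, 0],
  ],
)

```text
time_s: 8.48
eef_pos: [600.8, 11.4, 197.5]
orientation: [-0.679, 0.68, -0.196, 0.196]
contact_force: [0.7, -0.4, 0.5]
finger_gap: 1.0
```

```bash
cat > look.py <<'E'
from h import *; from bench import r,vision; import cv2,sys
def warp(p,c,z,half=30,sc=8):
    """top view of plane z round c: column = +x, row = -y"""
    src=np.float32([proj(p,[c[0]+dx,c[1]+dy,z]) for dx,dy in((-half,half),(half,half),(half,-half),(-half,-half))])
    n=2*half*sc
    return cv2.warpPerspective(p["frame"],cv2.getPerspectiveTransform(src,np.float32([[0,0],[n,0],[n,n],[0,n]])),(n,n),flags=cv2.INTER_CUBIC)
E
python3 - <<'E'
from look import *
s=r.get_state(); show(s)
p=vision.snapshot("wrist"); np.savez("pics/w5.npz",**{k:p[k] for k in("frame","mtx","R","t")})
c=(602,11); print(proj(p,[*c,131]))
a=warp(p,c,131,24,8); b=warp(p,c,80,52,4)[:384,:400]
a=cv2.convertScaleAbs(a,alpha=1.6)
for w,sc,h in((a,8,24),):
    cv2.circle(w,(192,192),96,(255,0,0),1)
cv2.imwrite("pics/w5.png",np.hstack([a,b])[...,::-1])
E
```

```text
t 8.48 pos [600.8  11.4 197.5] jawdeg 57.9 tilt [-0.0005 -0.0012] F [ 0.7 -0.4  0.5] T [-0.07 -0.01  0.04] gap 1.0 q7 1.08
[318.94949459 220.23722053]
```

View pics/w5.png

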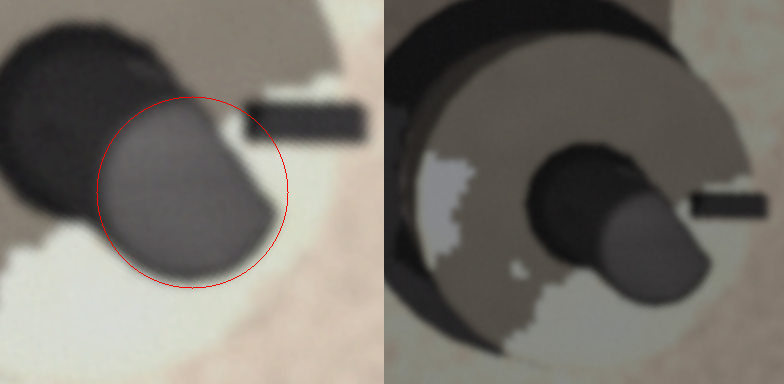

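Run:
```python
from look import *
p=np.load("pics/w5.npz"); c=(602,11)
w=cv2.cvtColor(warp(p,c,80,52,10),cv2.COLOR_RGB2GRAY)
m=np.zeros_like(w); m[400:640,745:1040]=(w[400:640,745:1040]<75)
n,l,st,ce=cv2.connectedComponentsWithStats(m); k=1+np.argmax(st[1:,4])
ys,xs=np.where(l==k); X=np.c_[c[0]+(xs-520)/10,c[1]-(ys-520)/10].astype(np.float32)
print("area mm2",len(xs)/100,"rect",cv2.minAreaRect(X)); 
d=np.linalg.eigh(np.cov(X.T))[1][:,1]; print("centre",X.mean(0),"dir",np.degrees(np.arctan2(d[1],d[0])))
# flat edge
g=cv2.cvtColor(warp(p,c,131,24,10),cv2.COLOR_RGB2GRAY)
e=cv2.Canny(cv2.GaussianBlur(g,(0,0),4),10,25); L=cv2.HoughLinesP(e,1,np.pi/720,30,minLineLength=50,maxLineGap=8)
for q in (L[:10,0] if L is not None else []):
    a=[(c[0]+(q[i]-240)/10,c[1]-(q[i+1]-240)/10) for i in(0,2)]; print(np.round(a,1).tolist(),"normal",round((np.degrees(np.arctan2(a[1][1]-a[0][1],a[1][0]-a[0][0]))+90)%180,1))
```

```text
area mm2 121.67 rect ((635.5352172851562, 12.295984268188477), (7.400675296783447, 20.33881378173828), 89.19306945800781)
centre [635.5786    11.871792] dir 176.1428839074162
[[609.0, 17.6], [617.3, 17.1]] normal 86.6
[[613.9, 17.4], [622.8, 17.9]] normal 93.2
[[609.1, 22.6], [615.2, 22.5]] normal 89.1
[[617.8, 34.5], [619.9, 28.8]] normal 20.2
[[580.7, 10.4], [585.8, 7.4]] normal 59.5
```

Request:
step_arm(
  plan=[
    [0, 1, -0.15, 0, 0.12, 0],
    [0, 2, -0.15, 0, 0.24, 0],
    [0, 3, -0.15, 0, 0.36, 0],
    [0, 4.5, -0.15, 0, 0.36, 0],
    [0, 6.5, -0.15, 0, 0.36, 0],
    [0, 8, -0.15, 0, 0.36, 0],
    [0, 8.4, -0.15, 0, 0.36, 0],
    [0, 8.4, -0.15, 0, 0.36, 0],
    [0, 8.4, -0.15, 0, 0.36, 0],
  ],
)

```text
time_s: 9.28
eef_pos: [601.2, 10.7, 114.7]
orientation: [0.634, -0.633, 0.313, -0.315]
contact_force: [-0.3, -0.0, 0.5]
finger_gap: 1.002
```

Run:
```python
from look import *
show(r.get_state())
p=np.load("pics/w5.npz"); c=(602,11)
for z in(80,75):
    w=cv2.GaussianBlur(cv2.cvtColor(warp(p,c,z,52,10),cv2.COLOR_RGB2GRAY),(0,0),6).astype(float)
    U=[];D=[]
    for x in range(int((632-c[0])*10+520),int((641-c[0])*10+520),5):
        col=np.diff(w[440:600,x]); i=int(np.argmin(col)); j=int(np.argmax(col)); U.append((x,440+i)); D.append((x,440+j))
    for n,P in(("up",U),("down",D)):
        P=np.array(P); X=c[0]+(P[:,0]-520)/10; Y=c[1]-(P[:,1]-520)/10; k=np.polyfit(X,Y,1); print(z,n,"deg",round(np.degrees(np.arctan(k[0])),2),"y at 602",round(np.polyval(k,602),2),"y at 635",round(np.polyval(k,635),2),"res",np.std(Y-np.polyval(k,X)).round(2))
```

```text
t 9.28 pos [601.2  10.7 114.7] jawdeg 37.3 tilt [ 0.0019 -0.    ] F [-0.3 -0.   0.5] T [ 0.02 -0.03 -0.  ] gap 1.002 q7 0.81
80 up deg 2.46 y at 602 13.79 y at 635 15.2 res 0.11
80 down deg -0.61 y at 602 9.31 y at 635 8.96 res 0.11
75 up deg 0.46 y at 602 14.23 y at 635 14.5 res 0.11
75 down deg -1.24 y at 602 8.85 y at 635 8.13 res 0.09
```

Request:
step_arm(
  plan=[
    [0, 0, 0, 0, 0, 0],
    [0, 0, 0, 0, 0, 0],
    [0, 0, 0, 0, 0, 0],
    [0, 0, 0, 0, 0, 0],
    [0, 0, 0, 0, 0, 0],
    [0, 0, 0, 0, 0, 0],
    [0, 0, 0, 0, 0, 0],
    [0, 0, 0, 0, 0, 0],
    [0, 0, 0, 0, 0, 0],
    [0, 0, 0, 0, 0, 0],
  ],
  jaw=1,
  newtons=30,
)

```text
time_s: 10.12
eef_pos: [599.2, 10.9, 113.7]
orientation: [-0.633, 0.634, -0.315, 0.313]
contact_force: [-4.2, -1.1, 6.9]
finger_gap: 0.221
```

Run:
```python
from look import *
for i in range(2): show(r.get_state())
```

```text
t 10.12 pos [599.2  10.9 113.7] jawdeg 37.3 tilt [-0.0027 -0.0005] F [-4.2 -1.1  6.9] T [-0.31  1.01 -0.02] gap 0.221 q7 0.81
t 10.12 pos [599.2  10.9 113.7] jawdeg 37.3 tilt [-0.0027 -0.0005] F [-4.2 -1.1  6.9] T [-0.31  1.01 -0.02] gap 0.221 q7 0.81
```

Request:
step_arm(
  plan=[
    [-0.03, 0, 0, 0, 0.1, 0],
    [-0.05, 0, 0, 0, 0.2, 0],
    [-0.08, 0, 0.01, 0, 0.3, 0],
    [-0.1, 0, 0.02, 0, 0.4, 0],
    [-0.12, 0, 0.03, 0, 0.5, 0],
    [-0.13, 0, 0.04, 0, 0.58, 0],
    [-0.13, 0, 0.04, 0, 0.634, 0],
    [-0.13, 0, 0.04, 0, 0.634, 0],
    [-0.13, 0, 0.04, 0, 0.634, 0],
  ],
)

```text
time_s: 10.87
eef_pos: [599.4, 12.4, 113.7]
orientation: [-0.504, 0.505, -0.496, 0.495]
contact_force: [-2.9, -1.6, 4.9]
finger_gap: 0.219
```

Run:
```python
from look import *
show(r.get_state())
```

```text
t 10.87 pos [599.4  12.4 113.7] jawdeg 1.0 tilt [-0.0012 -0.0006] F [-2.9 -1.6  4.9] T [-0.33  0.66 -0.06] gap 0.219 q7 0.28
```

Request:
step_arm(
  plan=[
    [0, 0, 0, 0, 0, 0],
    [0, 0, 0, 0, 0, 0],
    [0, 0, 0, 0, 0, 0],
    [0, 0, 0, 0, 0, 0],
    [0, -1, 0, 0, 0, 0],
    [0, -3, 0, 0, 0, 0],
    [0, -6, 0, 0, 0, 0],
    [0, -8.5, 0, 0, 0, 0],
    [0, -8.5, 0, 0, 0, 0],
    [0, -8.5, 0, 0, 0, 0],
  ],
  jaw=-1,
)

```text
time_s: 11.7
eef_pos: [601.0, 13.2, 200.4]
orientation: [0.506, -0.503, 0.495, -0.496]
contact_force: [-0.3, -0.3, -0.3]
finger_gap: 1.002
```

Run:
```python
from look import *
s=r.get_state(); show(s); go(s,[499.5,273,150],58); go(s,[499.5,273,150],-122)
p=vision.snapshot("wrist"); np.savez("pics/w6.npz",**{k:p[k] for k in("frame","mtx","R","t")})
c=(602,11.5)
a=cv2.convertScaleAbs(warp(p,c,131,24,8),alpha=1.6); b=warp(p,c,80,52,4)[:384,:400]
cv2.circle(a,(192,192),96,(255,0,0),1); cv2.circle(a,(192,192),80,(255,0,0),1); cv2.line(a,(192+60,0),(192+60,384),(0,255,0),1)
cv2.imwrite("pics/w6.png",np.hstack([a,b])[...,::-1])
```

```text
t 11.7 pos [601.   13.2 200.4] jawdeg 1.0 tilt [0.0039 0.0009] F [-0.3 -0.3 -0.3] T [-0.1   0.01 -0.04] gap 1.002 q7 0.22
jaw 58 shift cm [-26.15   5.03  -9.7 ] turn [-0.004 -0.994  0.001]
jaw 238 shift cm [-26.15   5.03  -9.7 ] turn [-1.000e-03  2.147e+00 -5.000e-03]
jaw -122 shift cm [-26.15   5.03  -9.7 ] turn [-1.000e-03  2.147e+00 -5.000e-03]
jaw 58 shift cm [-26.15   5.03  -9.7 ] turn [-0.004 -0.994  0.001]
```

View pics/w6.png

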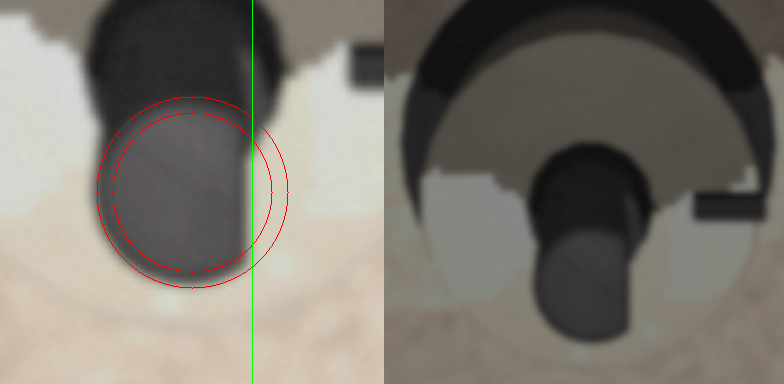

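Request:
step_arm(
  plan=[
    [-3, 0, -1, 0, -0.12, 0],
    [-7, 0, -2.5, 0, -0.24, 0],
    [-11, 0, -4, 0, -0.36, 0],
    [-15, 0, -5.5, 0, -0.48, 0],
    [-18.5, 1, -7, 0, -0.6, 0],
    [-22, 2.5, -8.2, 0, -0.72, 0],
    [-24.5, 4, -9.2, 0, -0.84, 0],
    [-26.1, 5.5, -9.7, 0, -0.94, 0],
    [-26.1, 7, -9.7, 0, -0.994, 0],
    [-26.1, 8, -9.7, 0, -0.994, 0],
    [-26.1, 8, -9.7, 0, -0.994, 0],
    [-26.1, 8, -9.7, 0, -0.994, 0],
  ],
)

```text
time_s: 12.75
eef_pos: [498.2, 270.9, 117.4]
orientation: [-0.679, 0.68, -0.196, 0.196]
contact_force: [1.2, 0.3, 0.0]
finger_gap: 1.0
```

Run:
```python
from look import *
s=r.get_state(); show(s)
p=vision.snapshot("wrist"); np.savez("pics/w7.npz",**{k:p[k] for k in("frame","mtx","R","t")})
c=(499.5,273)
a=cv2.convertScaleAbs(warp(p,c,22,36,8),alpha=1.5); b=cv2.convertScaleAbs(warp(p,c,11,36,8)[100:500,176:],alpha=1.5)
b=cv2.copyMakeBorder(b,0,176,0,0,cv2.BORDER_CONSTANT)[:,:220]
g=cv2.cvtColor(a,cv2.COLOR_RGB2GRAY)
cv2.circle(a,(288,288),176,(255,0,0),1);cv2.circle(a,(288,288),108,(255,0,0),1)
for ang in(-32,): cv2.line(a,(288,288),(int(288+260*np.cos(np.radians(ang))),int(288-260*np.sin(np.radians(ang)))),(0,255,0),1)
cv2.imwrite("pics/w7.png",a[...,::-1])
```

```text
t 12.75 pos [498.2 270.9 117.4] jawdeg 57.8 tilt [-0.0015 -0.0018] F [1.2 0.3 0. ] T [-0.02 -0.02  0.02] gap 1.0 q7 0.62
```

View pics/w7.png

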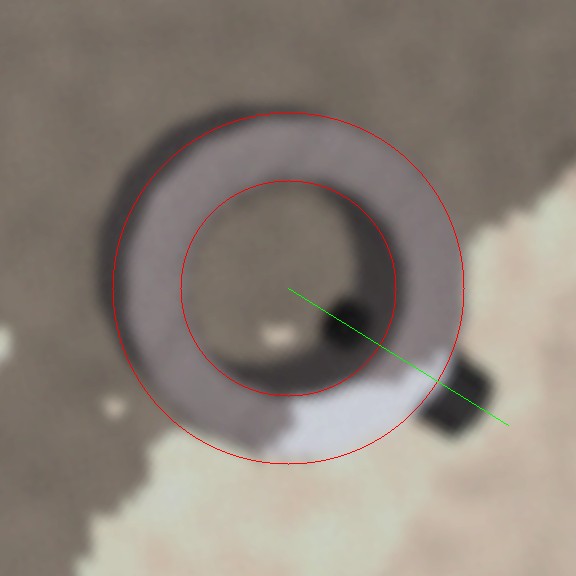

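Request:
step_arm(
  plan=[
    [0, 2, 0.2, 0, 0.025, 0],
    [0, 4, 0.2, 0, 0.025, 0],
    [0, 5.5, 0.2, 0, 0.025, 0],
    [0, 6.5, 0.2, 0, 0.025, 0],
    [0, 6.5, 0.2, 0, 0.025, 0],
    [0, 6.5, 0.2, 0, 0.025, 0],
    [0, 6.5, 0.2, 0, 0.025, 0],
    [0, 6.5, 0.2, 0, 0.025, 0],
  ],
)

```text
time_s: 13.47
eef_pos: [500.2, 274.4, 54.5]
orientation: [0.678, -0.677, 0.203, -0.204]
contact_force: [0.1, -0.4, 0.1]
finger_gap: 1.0
```

Run:
```python
from look import *
s=r.get_state(); show(s); go(s,[500.3,273.5,15],56.4)
p=vision.snapshot("wrist"); np.savez("pics/w8.npz",**{k:p[k] for k in("frame","mtx","R","t")})
a=cv2.convertScaleAbs(warp(p,(500.3,273.5),22,36,6),alpha=1.5)
cv2.circle(a,(216,216),132,(255,0,0),1);cv2.circle(a,(216,216),81,(255,0,0),1)
cv2.imwrite("pics/w8.png",a[...,::-1])
print(s["eef_pos"],r.get_state()["eef_pos"])
```

```text
t 13.47 pos [500.2 274.4  54.5] jawdeg 56.5 tilt [0.0019 0.0012] F [ 0.1 -0.4  0.1] T [ 0.02 -0.03  0.01] gap 1.0 q7 0.63
jaw 56.4 shift cm [ 0.05  3.95 -0.08] turn [-0.002  0.002  0.001]
jaw 236.4 shift cm [ 0.05  3.95 -0.08] turn [ 1.000e-03 -3.139e+00  3.000e-03]
[500.22070193 274.3803896   54.52793558] [500.10142753 274.38861236  54.42424859]
```

View pics/w8.png

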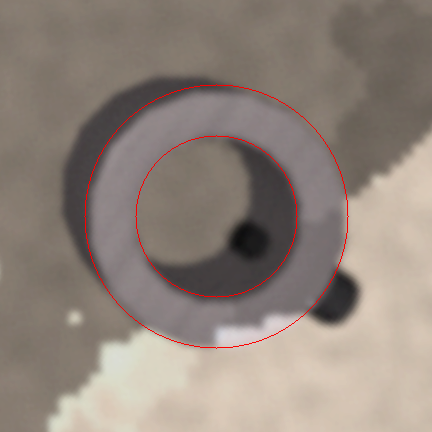

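Request:
step_arm(
  plan=[
    [0.05, 1.5, -0.08, 0, 0, 0],
    [0.05, 2.8, -0.08, 0, 0, 0],
    [0.05, 3.6, -0.08, 0, 0, 0],
    [0.05, 3.9, -0.08, 0, 0, 0],
    [0.05, 3.9, -0.08, 0, 0, 0],
    [0.05, 3.9, -0.08, 0, 0, 0],
  ],
)

```text
time_s: 14.02
eef_pos: [499.4, 273.1, 14.2]
orientation: [-0.677, 0.677, -0.204, 0.204]
contact_force: [-0.9, 0.7, -0.0]
finger_gap: 1.0
```

Request:
step_arm(
  plan=[
    [0, 0, 0, 0, 0, 0],
    [0, 0, 0, 0, 0, 0],
    [0, 0, 0, 0, 0, 0],
    [0, 0, 0, 0, 0, 0],
    [0, 0, 0, 0, 0, 0],
    [0, 0, 0, 0, 0, 0],
    [0, 0, 0, 0, 0, 0],
    [0, 0, 0, 0, 0, 0],
    [0, 0, 0, 0, 0, 0],
  ],
  jaw=1,
  newtons=45,
)

```text
time_s: 14.77
eef_pos: [499.6, 273.3, 15.2]
orientation: [0.677, -0.677, 0.203, -0.204]
contact_force: [-2.1, -0.6, 5.3]
finger_gap: 0.502
```

Run:
```python
from look import *
s=r.get_state(); show(s)
```

```text
t 14.77 pos [499.6 273.3  15.2] jawdeg 56.5 tilt [0.0006 0.0007] F [-2.1 -0.6  5.3] T [-0.08  0.26 -0.  ] gap 0.502 q7 0.65
```

Request:
step_arm(
  plan=[
    [0, -0.5, 0, 0, 0, 0],
    [0, -2, 0, 0, 0, 0],
    [0, -5, 0, 0, 0, 0],
    [0, -8.5, 0, 0, 0, 0],
    [0, -12, 0, 0, 0, 0],
    [0, -15, 0, 0, 0, 0],
    [0, -17, 0, 0, 0, 0],
    [0, -17.5, 0, 0, 0, 0],
    [0, -17.5, 0, 0, 0, 0],
  ],
)

```text
time_s: 15.52
eef_pos: [499.9, 273.6, 190.8]
orientation: [0.678, -0.676, 0.203, -0.204]
contact_force: [-0.2, 0.2, -1.5]
finger_gap: 0.497
```

Request:
step_arm(
  plan=[
    [1.5, 0, -1, 0, 0, 0],
    [4, 0, -3, 0, -0.06, 0],
    [7, 0, -5, 0, -0.12, 0],
    [10, 0, -7, 0, -0.2, 0],
    [13, 0, -9, 0, -0.28, 0],
    [16, 0, -11.3, 0, -0.36, 0],
    [19, 0, -13.4, 0, -0.44, 0],
    [21.2, 0, -15, 0, -0.52, 0],
    [22.4, 0, -15.8, 0, -0.57, 0],
    [22.9, 0, -16.2, 0, -0.597, 0],
    [22.9, 0, -16.2, 0, -0.597, 0],
    [22.9, 0, -16.2, 0, -0.597, 0],
  ],
)

```text
time_s: 16.52
eef_pos: [599.9, 11.6, 187.2]
orientation: [-0.707, 0.707, 0.003, -0.005]
contact_force: [0.2, 1.0, -2.2]
finger_gap: 0.497
```

Run:
```python
from look import *
s=r.get_state(); show(s)
p=vision.snapshot("wrist"); s=r.get_state(); show(s); go(s,[601.2,11.8,165],90.7)
zt=s["eef_pos"][2]+6.8; e=s["eef_pos"]; c=(e[0]+.5,e[1])
f=p["frame"].copy(); t=np.linspace(0,2*np.pi,60)
for rad,col in((22,(255,0,0)),(13.5,(255,0,0))):
    cv2.polylines(f,[np.array([proj(p,[c[0]+rad*np.cos(a),c[1]+rad*np.sin(a),zt]) for a in t]).round().astype(int)],True,col,1)
pts=[proj(p,[c[0]+q*np.cos(.012),c[1]+q*np.sin(.012),zt-11]).round().astype(int).tolist() for q in(9.3,31)]; cv2.line(f,pts[0],pts[1],(0,255,0),1); print(pts)
for rad,z in((12,131),): cv2.polylines(f,[np.array([proj(p,[601.7+rad*np.cos(a),11.8+rad*np.sin(a),z]) for a in t]).round().astype(int)],True,(0,0,255),1)
cv2.imwrite("pics/w9.png",cv2.convertScaleAbs(cv2.resize(f[180:330,220:420],None,fx=4,fy=4,interpolation=cv2.INTER_CUBIC),alpha=1.7)[...,::-1])
```

```text
t 16.52 pos [599.9  11.6 187.2] jawdeg 90.7 tilt [-0.0037 -0.0001] F [ 0.2  1.  -2.2] T [-0.01 -0.01 -0.02] gap 0.497 q7 1.63
t 16.57 pos [600.   12.5 187.6] jawdeg 90.7 tilt [-0.0031  0.0003] F [-0.3 -0.1 -2.4] T [ 0.02 -0.01  0.03] gap 0.494 q7 1.63
jaw 90.7 shift cm [ 0.13  2.26 -0.07] turn [-0.     0.001 -0.003]
jaw 270.7 shift cm [ 0.13  2.26 -0.07] turn [-0.005 -3.141  0.   ]
[[320, 281], [320, 318]]
```

View pics/w9.png

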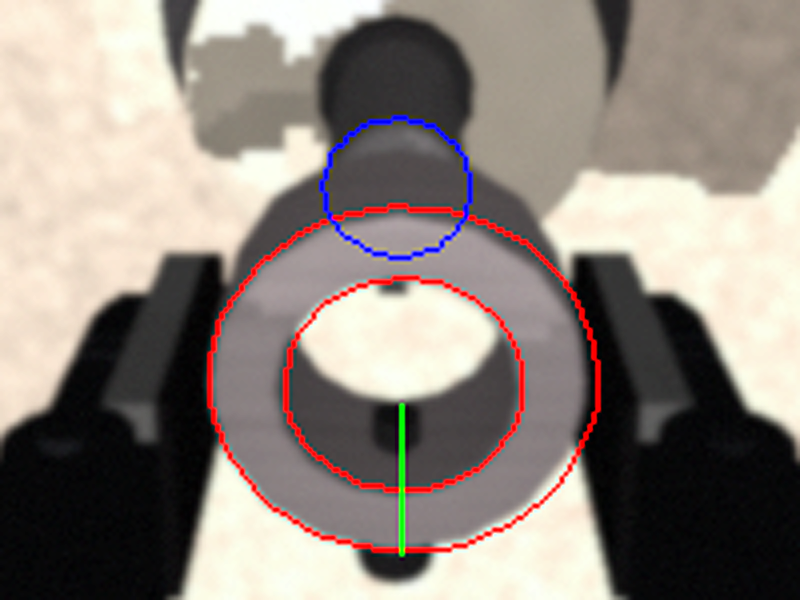

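Request:
step_arm(
  plan=[
    [0.12, 0.5, -0.03, 0, 0, 0],
    [0.12, 1.5, -0.03, 0, 0, 0],
    [0.12, 2.5, -0.03, 0, 0, 0],
    [0.12, 3.2, -0.03, 0, 0, 0],
    [0.12, 3.6, -0.03, 0, 0, 0],
    [0.12, 3.6, -0.03, 0, 0, 0],
    [0.12, 3.6, -0.03, 0, 0, 0],
    [0.12, 3.6, -0.03, 0, 0, 0],
  ],
)

```text
time_s: 17.23
eef_pos: [602.6, 11.4, 153.6]
orientation: [0.707, -0.707, -0.005, 0.004]
contact_force: [-0.3, 0.0, -0.8]
finger_gap: 0.497
```

Request:
step_arm(
  plan=[
    [0, 0, 0, 0, 0, 0],
    [0, 0.2, 0, 0, 0, 0],
    [0, 0.4, 0, 0, 0, 0],
    [0, 0.6, 0, 0, 0, 0],
    [0, 0.8, 0, 0, 0, 0],
    [0, 0.8, 0, 0, 0, 0],
  ],
)

```text
time_s: 17.73
eef_pos: [602.0, 11.4, 144.8]
orientation: [-0.707, 0.707, 0.004, -0.005]
contact_force: [0.3, 1.0, -1.3]
finger_gap: 0.498
```

Run:
```python
from look import *
s=r.get_state(); show(s)
```

```text
t 17.73 pos [602.   11.4 144.8] jawdeg 90.7 tilt [-0.0008 -0.0001] F [ 0.3  1.  -1.3] T [-0.    0.03  0.02] gap 0.498 q7 1.64
```

Request:
step_arm(
  plan=[
    [-0.05, 0.2, 0, 0, 0, 0],
    [-0.05, 0.4, 0, 0, 0, 0],
    [-0.05, 0.6, 0, 0, 0, 0],
    [-0.05, 0.6, 0, 0, 0, 0],
    [-0.05, 0.6, 0, 0, 0, 0],
  ],
)

```text
time_s: 18.15
eef_pos: [601.7, 11.4, 139.1]
orientation: [-0.707, 0.707, 0.005, -0.005]
contact_force: [-1.0, 0.3, -1.5]
finger_gap: 0.495
```

Run:
```python
from look import *
s=r.get_state(); show(s)
```

```text
t 18.15 pos [601.7  11.4 139.1] jawdeg 90.8 tilt [-0.0003 -0.    ] F [-1.   0.3 -1.5] T [ 0.02 -0.02 -0.06] gap 0.495 q7 1.65
```

Request:
step_arm(
  plan=[
    [-0.03, 0.2, 0, 0, 0, 0],
    [-0.03, 0.4, 0, 0, 0, 0],
    [-0.03, 0.6, 0, 0, 0, 0],
    [-0.03, 0.8, 0, 0, 0, 0],
    [-0.03, 0.8, 0, 0, 0, 0],
  ],
)

```text
time_s: 18.57
eef_pos: [601.2, 11.4, 130.7]
orientation: [-0.707, 0.707, 0.004, -0.005]
contact_force: [-0.2, 0.0, -1.5]
finger_gap: 0.496
```

Run:
```python
from look import *
s=r.get_state(); show(s)
```

```text
t 18.57 pos [601.2  11.4 130.7] jawdeg 90.8 tilt [-0.0009 -0.    ] F [-0.2  0.  -1.5] T [-0.02  0.04  0.07] gap 0.496 q7 1.65
```

Request:
step_arm(
  plan=[
    [0, 0.2, 0, 0, 0, 0],
    [0, 0.4, 0, 0, 0, 0],
    [0, 0.6, 0, 0, 0, 0],
    [0, 0.65, 0, 0, 0, 0],
    [0, 0.65, 0, 0, 0, 0],
    [0, 0.65, 0, 0, 0, 0],
    [0, 0.65, 0, 0, 0, 0],
  ],
)

```text
time_s: 19.15
eef_pos: [601.6, 11.4, 124.9]
orientation: [0.707, -0.707, -0.005, 0.005]
contact_force: [-0.4, -0.2, -1.1]
finger_gap: 0.497
```

Run:
```python
from look import *
z=[]
for i in range(3):
    s=r.get_state(); z.append(s["eef_pos"])
    p=vision.snapshot(["side","scene","wrist"][i])
    np.savez("pics/f%d.npz"%i,**{k:p[k] for k in("frame","mtx","R","t")})
show(s); print(np.round(z,2))
f=p["frame"].copy()
w=cv2.convertScaleAbs(warp(p,(601.7,11.8),131,26,10),alpha=1.8)
q=np.load("pics/f0.npz"); u=proj(q,[602,12,131]).astype(int); a=q["frame"][u[1]-32:u[1]+33,u[0]-32:u[0]+33]
cv2.imwrite("pics/f.png",np.hstack([w[:520],cv2.resize(a,(280,280),interpolation=cv2.INTER_CUBIC).repeat(1,0) if False else cv2.copyMakeBorder(cv2.resize(a,(280,280),interpolation=cv2.INTER_CUBIC),0,240,0,0,cv2.BORDER_CONSTANT)])[...,::-1])
```

```text
t 19.25 pos [601.6  11.4 124.9] jawdeg 90.8 tilt [0.0003 0.    ] F [-0.4  0.  -1.5] T [-0.01 -0.02  0.  ] gap 0.497 q7 1.65
[[601.56  11.41 124.88]
 [601.6   11.38 124.91]
 [601.6   11.44 124.92]]
```

View pics/f.png

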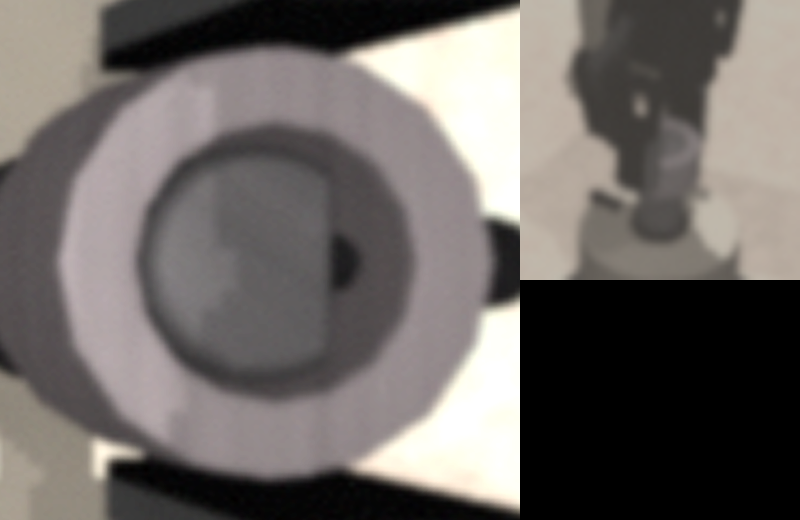

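Request:
step_arm(
  plan=[
    [-0.05, 0.04, 0, 0, 0, 0],
    [-0.05, 0.07, 0, 0, 0, 0],
    [-0.05, 0.07, 0, 0, 0, 0],
    [-0.05, 0.07, 0, 0, 0, 0],
    [-0.05, 0.07, 0, 0, 0, 0],
  ],
)

```text
time_s: 19.72
eef_pos: [601.0, 11.4, 124.1]
orientation: [0.707, -0.707, -0.005, 0.005]
contact_force: [0.5, -0.3, -1.9]
finger_gap: 0.503
```

Run:
```python
from look import *
p=vision.snapshot("wrist"); show(r.get_state())
for n,q in(("before",np.load("pics/f2.npz")),("now",p)):
    g=cv2.GaussianBlur(cv2.cvtColor(warp(q,(601.7,11.8),131,26,10),cv2.COLOR_RGB2GRAY),(0,0),4).astype(np.float32)
    for name,c0,r0,r1,sgn,angs in(("bore",(275,262),120,152,1,list(range(-150,-30,4))+list(range(30,150,4))+list(range(-30,30,4))),("outer",(275,262),195,235,-1,list(range(20,65,3))+list(range(-65,-20,3))),("shaft end",(258,262),85,128,-1,range(110,250,4))):
        P=[]
        for a in np.radians(list(angs)):
            rr=np.arange(r0,r1,.5); xs=np.float32(c0[0]+rr*np.cos(a)); ys=np.float32(c0[1]-rr*np.sin(a))
            v=cv2.remap(g,xs[None],ys[None],cv2.INTER_LINEAR)[0]; d=sgn*np.diff(v); i=int(np.argmax(d)); P.append((xs[i],ys[i]))
        P=np.float32(P)
        for _ in range(3):
            A=np.c_[P,np.ones(len(P))]; k=np.linalg.lstsq(A,(P**2).sum(1),rcond=None)[0]; c=k[:2]/2; R=np.sqrt(k[2]+c@c)
            e=abs(np.hypot(*(P-c).T)-R); P=P[e<=max(2,1.5*np.median(e))]
        print(n,name,"centre",round(601.7+(c[0]-260)/10,2),round(11.8-(c[1]-260)/10,2),"diam",round(R/5,2),"n",len(P),"res",round(float(np.median(e)/10),2))
```

```text
t 19.77 pos [601.   11.4 124.1] jawdeg 90.7 tilt [0.0001 0.    ] F [ 0.3  0.3 -1.8] T [-0.04  0.   -0.04] gap 0.499 q7 1.65
before bore centre 603.17 11.57 diam 27.41 n 47 res 0.09
before outer centre 591.81 11.68 diam 59.83 n 12 res 0.33
before shaft end centre 601.96 11.77 diam 21.43 n 18 res 0.16
now bore centre 602.13 11.55 diam 27.29 n 49 res 0.08
now outer centre 600.0 11.67 diam 49.42 n 12 res 0.09
now shaft end centre 600.24 11.68 diam 19.13 n 20 res 0.29
```

Run:
```python
from look import *
def bore(q,c,z):
    g=cv2.GaussianBlur(cv2.cvtColor(warp(q,c,z,26,10),cv2.COLOR_RGB2GRAY),(0,0),4).astype(np.float32); P=[]; c0=np.array([260,260.])
    for it in range(2):
        P=[]
        for a in np.radians(np.arange(0,360,4)):
            rr=np.arange(120,152,.5); xs=np.float32(c0[0]+rr*np.cos(a)); ys=np.float32(c0[1]-rr*np.sin(a))
            v=cv2.remap(g,xs[None],ys[None],cv2.INTER_LINEAR)[0]; i=int(np.argmax(np.diff(v))); P.append((xs[i],ys[i]))
        P=np.float32(P)
        for _ in range(4):
            A=np.c_[P,np.ones(len(P))]; k=np.linalg.lstsq(A,(P**2).sum(1),rcond=None)[0]; c1=k[:2]/2; R=np.sqrt(k[2]+c1@c1)
            e=abs(np.hypot(*(P-c1).T)-R); P=P[e<=max(1.5,1.5*np.median(e))]
        c0=c1
    cam=-q["R"].T@q["t"]; h=cam[2]-z
    return np.round([c[0]+(c0[0]-260)/10,c[1]-(c0[1]-260)/10,R/5,h,(R/5/27-1)*h,len(P)],2)
print("x y diam h  apparent-height-error n")
for f,c,z in(("w7",(500.3,273.5),22),("w8",(500.3,273.5),22),("f2",(603,11.6),131)): print(f,bore(np.load(f"pics/{f}.npz"),c,z))
p=vision.snapshot("wrist"); print(bore(p,(602,11.6),131)); show(r.get_state())
```

```text
x y diam h  apparent-height-error n
w7 [500.25 273.12  27.44 228.02   3.72  30.  ]
w8 [500.31 273.08  27.56 165.01   3.44  35.  ]
f2 [603.11  11.6   27.43 126.45   2.03  53.  ]
[602.07  11.55  27.28 125.65   1.28  54.  ]
t 19.82 pos [601.   11.4 124.1] jawdeg 90.8 tilt [0.0001 0.    ] F [ 0.3  0.  -1.2] T [-0.07 -0.03  0.02] gap 0.5 q7 1.65
```

Run:
```python
from look import *
show(r.get_state()); print(r.close_job()); show(r.get_state())
```

```text
t 19.82 pos [601.   11.4 124.1] jawdeg 90.8 tilt [0.0001 0.    ] F [ 0.3  0.  -1.2] T [-0.07 -0.03  0.02] gap 0.5 q7 1.65
the job is handed in; nothing more can be done
None
the job is handed in; nothing more can be done
```

I handed the job in at about 20 s, well under the 69 s limit, with the fingers still holding the collar on the shaft. No verdict was reported.

- **Cap:** It stands mouth down near the middle of the tray. I confirmed this in a wrist picture just after letting go and did not look again.
- **Shaft:** The fingers felt the flat: about 19 mm between the pads, against 24 mm elsewhere. I turned the shaft about 0.63 rad, and the picture afterwards showed the flat facing the pointer within about 1–2°.
- **Collar:** I took the larger silver ring and lowered it with its screw over the flat. It went on without any noticeable contact force, and the last view, before a final nudge of under 1 mm, showed the screw tip in front of the flat.
- **Flushness:** This is the least certain result. From the grasp height on the bench, the collar's top is level with the shaft's end to within about 0.5 mm. A rougher check on the apparent size of the bore suggested it could be up to about 1 mm low, or 2 mm at worst. I trusted the arm's own measurement and left it there.
- **Bystanders:** No planned move went near the bottle, the beaker or the jar. I did not check them again at the end.

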